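# Wind the musical box and hold its sprung play slide at the marker

### The arm

A 6-joint arm with a two-finger parallel gripper is mounted at the origin on the work surface; the furniture and walls round the work are solid. World frame = base frame: x ahead of the robot, y to its left, z up, the work surface at z = 0. Lengths are in mm, angles in rad, forces in N, time in s.
With the tool pointing down it reaches from about 250 to 775 mm from the base axis. Payload 4 kg.
Tool frame: the origin (TCP) lies between the finger pads, 19 mm behind the fingertips; this is the grasp point; z points along the fingers, y is the line along which they close (so a half turn about z gives the same grasp; the last joint's range is limited). The gripper opens to 85 mm and grips with 20 to 120 N. Pads are 22 mm wide; open, the fingers measure 114 mm over their backs; the gripper's body (76 mm by 85 mm) begins 54 mm behind the grasp point. The pads swing forward as they close: fully open they stand 13 mm farther back than shut.
Start: joints at [1.192, 0.087, 1.371, -0, 1.684, -0.103], TCP at [149.782, 529.227, 250.041] pointing down, gripper open.
Joint ranges: [-3.1, 3.1], [-0.76, 2.03], [0.27, 2.55], [-1.08, 4.22], [0.17, 2.65], [-2.57, 2.57]. Speed limits (rad/s): [2.79, 2.79, 3.14, 3.14, 3.14, 3.14].

### API

Orientations are given as a unit quaternion [w, x, y, z].
In Python, from plant import manip gives the robot as it stands. The module is installed in compiled form; this text tells all that it offers. Calls block until the motion is done:
- manip.move_ptp(position, orientation): joint-space move of the TCP to a pose.
- manip.line_to(position, frame=None, feed=150): straight line of the TCP; frame=None keeps the orientation; feed is the mean speed in mm/s.
- manip.move_joints(angles): joint-space move.
- manip.let_go() and manip.grab(grip_force=None): open the fingers fully, or close them until they stop; grip_force is the grip in N (None keeps the last).
- manip.pause(seconds).
- manip.inverse_kinematics(position, orientation): joint angles nearest the present ones, or None.
- manip.capture(name): name is "scene" or "side" or "wrist"; returns the picture (400x640x3 uint8, red, green, blue); there is no depth.
- manip.camera_info(name): a dict with "fovy" (degrees; the focal length in pixels is half the picture's height over the tangent of half this angle, whatever the lens; pixels are square), "cx", "cy" (the principal point, pixels), "cam_to_world" (4x4, takes a point from camera to world coordinates). Camera axes: x right, y down, z forward; pixel columns grow to the right and rows downward; lengths in mm; the calibration is good to about 2 mm. A picture is of the moment at which its call begins: read the wrist's pose just before it. camera_info takes no time and is no camera call; for the wrist camera it gives the pose at the moment of the call.
A pose or a line that the arm cannot do raises manip.IKError and nothing moves.
- manip.job_done(): hands the job in; it is judged then, once.
Trained networks look in the newest picture that a camera, given by its name, has taken for a name from the list of things; names that differ only in an ending like _2 or _b are one class to them, and where a whole thing is asked for, a point or a joint stands for the part that bears it (a point fixed in the world has none). Each returns a list of dicts, best first, with "score" (0 to 1); they miss things now and then, are a little off and sometimes report something else, mostly with a low value. They report only what shows in the picture. A call takes as long as a camera call.
- manip.find_in(query, camera): "rect" ([left, top, width, height] in pixels, round what is visible of it).
Readings, each from a call of its own:
- manip.get_time(): time.
- manip.get_q(): joint angles.
- manip.get_dq(): joint speeds.
- manip.get_joint_efforts(): joint torques, N m.
- manip.get_position(): TCP position.
- manip.get_eef_rot(): TCP orientation.
- manip.get_force(): force on the tool from outside, world axes, zero at the start.
- manip.get_moment(): the same for the moment, N m.
- manip.get_finger_gap(): finger opening in mm.
- manip.get_gripper_force(): force on a finger pad.
Only numpy, scipy, OpenCV 4.12 (cv2) and the standard library are available. Lean on these libraries where they do the work, as an engineer would, in place of code of your own. Each camera call takes 0.05 s, during which the arm holds its last target. There are 200 camera calls.

### The job

Get the musical box playing for a customer: wind the key on its lid clockwise (seen from above; it takes a few part turns) until it is up against its stop, and let go of it. Then pull the spring-return slide at the end of the box out until its pointer bar is level with the two uprights of the marker clip on the rail, and keep hold of it there: finish while still holding the slide at the mark. Leave the other things on the table where they are.

Things in the scene. Friction and masses are not known exactly. Their poses are not given: they have to be found in the camera images.
- musical_box: musical box fixed to the table: pale wood, darker lid board 126 x 106 mm, lid top 60 mm above the table. Origin on the table under its middle, z up; its -x axis points out of the end with the slide, along the pull. From that end a wooden rail, 30 mm wide, top at 18 mm, runs to 194 mm from the origin (end foot 40 mm wide). The key stands on the lid at x = +15 mm, y = 0
- winding_key (a joint): turn of the winding key about its upright axis, rad; grows clockwise seen from above; starts between 0 and 0.5; the stop (fully wound) is at 3.4. Spring and friction resist with about 0.1 N m, and the key stays where it is left
- key_grip (a point): middle of the flat bow of the steel winding key, on its upright turning axis, 90 mm above the table. The bow is 40 mm long along this point's own x axis, 9 mm thick along its own y axis, and spans heights 74 to 102 mm above the table, 14 mm clear of the lid; this frame turns with the key
- play_slide (a joint): how far the play slide is pulled out, m; 0 pushed home by its spring, end stop at 0.065. The spring pulls it back with 3 N at 0 and 9.5 N at the end stop (100 N/m)
- slide_grip (a point): point in the slide's upright wooden grip plate, 62 mm above the table. The plate is 12 mm thick along the pull, 36 mm wide across it, from 26 to 76 mm above the table. Pushed home, its middle is 110 mm from the box's origin, with 40 mm free to the housing, above a rod of 8 mm diameter that joins them (top of the rod 34 mm above the table). Frame parallel to the box's
- pointer (a point): middle of the thin steel pointer bar under the grip plate, straight below slide_grip, 23 mm above the table; the bar is 46 mm long across the rail and 4 mm thick; moves with the slide; frame parallel to the box's
- mark (a point): the marker clip's mark: midway between its two steel uprights (4 x 4 mm, 56 mm apart, one each side of the rail, tops 31 mm above the table), 23 mm above the table. The clip is fixed, 22 to 47 mm farther out than the pointer stands with the slide home; frame parallel to the box's. The pointer is level with the mark when its x in this frame is 0
- toy_car: bystander: wooden toy car on four wheels, 58 x 102 x 50 mm, loose; origin under its middle
- skittle: bystander: turned wooden skittle, 38 mm across, 100 mm tall, loose, standing; origin under its middle
- yoyo: bystander: wooden yo-yo lying flat, 56 mm across, 36 mm high, loose; origin under its middle

How it is judged (in metres and radians):
On the way, in this order (a step that is already met when the one before it is completed fails the run):
1. the key is wound up to its stop and let go, with the slide still home (value of joint winding_key above 3.15 rad and contact force between the fingers and musical_box below 0.2 N and value of joint play_slide below 0.006 m), for 0.1 s.
2. the slide is held with its pointer level with the mark (x of pointer in the frame of mark between -0.005 and 0.005 m and contact force between the fingers and musical_box above 1.5 N), for 0.3 s.
At the end, for the whole second after the job is handed in: The key is wound to within 0.25 rad of its stop, and the fingers hold the play slide (touching it with more than 1.5 N, the TCP within 60 mm of its grip point), still, with the pointer bar within 5 mm of the mark along the rail (all of step 2 and value of joint winding_key above 3.15 rad and velocity of joint play_slide between -0.01 and 0.01 m/s and distance between the grasp point and slide_grip below 0.06 m); the arm keeps its last pose, push and grip.
It fails at once if a bystander (car, skittle or yo-yo) is moved more than 25 mm or the skittle is knocked over (distance of any of toy_car, skittle, yoyo from where it was at the start of the episode above 0.025 m or angle between skittle's own z axis and vertical above 0.6 rad).
It also fails if it takes over 64 s, if anything falls off the work surface, if the arm or the gripper's body presses on something with over 40 N, if the wrist force passes 120 N, or if a joint passes its speed limit or range.

## Working session

There is one attempt and no reset: what is moved stays moved. The work goes in short steps, each a Python script; the robot and the scene stay as the last script left them, time stands still between calls to the robot, and variables do not carry over. Pictures are saved under pics/ and viewed, at most 10 in all, crops included, and the job is handed in when it is done.

```bash
mkdir -p pics
cat > h.py <<'E'
import numpy as np, cv2
from plant import manip as m
def snap(c,name=None):
    info=m.camera_info(c); im=m.capture(c)
    if name: cv2.imwrite(f'pics/{name}.png',np.ascontiguousarray(im[:,:,::-1]))
    return im,info
def f(info): return 200/np.tan(np.radians(info['fovy'])/2)
def ray(info,u,v,z):
    T=np.array(info['cam_to_world']); d=T[:3,:3]@np.array([(u-info['cx'])/f(info),(v-info['cy'])/f(info),1]); o=T[:3,3]
    return o+d*(z-o[2])/d[2]
def proj(info,p):
    T=np.array(info['cam_to_world']); c=T[:3,:3].T@(np.array(p)-T[:3,3])
    return np.array([c[0]/c[2]*f(info)+info['cx'],c[1]/c[2]*f(info)+info['cy']])
E
python3 - <<'E'
from h import *
for c in ['scene','side']:
    im,i=snap(c,c); print(c,i['fovy'],i['cx'],i['cy'],np.round(i['cam_to_world'],3).tolist())
    for q in ['musical_box','winding_key','play_slide','toy_car','skittle','yoyo','pointer']:
        print(q,[(np.round(d['rect']).tolist(),round(d['score'],2)) for d in m.find_in(q,c)[:2]])
a=cv2.imread('pics/scene.png');b=cv2.imread('pics/side.png')
E
```

```text
scene 46.32024450231025 322.5723951475017 201.26958338841828 [[-0.539, -0.648, 0.537, 62.136], [-0.842, 0.416, -0.343, 306.844], [-0.001, -0.638, -0.77, 785.346], [0.0, 0.0, 0.0, 1.0]]
musical_box [([245.0, 201.0, 128.0, 88.0], 0.85), ([269.0, 224.0, 24.0, 16.0], 0.42)]
winding_key [([272.0, 227.0, 19.0, 19.0], 0.51)]
play_slide [([321.0, 201.0, 22.0, 27.0], 0.85)]
toy_car [([330.0, 138.0, 39.0, 38.0], 0.93)]
skittle [([297.0, 139.0, 15.0, 39.0], 0.87)]
yoyo [([274.0, 300.0, 35.0, 34.0], 0.84)]
pointer [([319.0, 202.0, 19.0, 27.0], 0.85)]
side 55.39935942789935 320.755611237394 198.36080044740962 [[0.837, -0.414, 0.357, 261.259], [-0.547, -0.635, 0.545, -466.083], [0.001, -0.652, -0.758, 738.201], [0.0, 0.0, 0.0, 1.0]]
musical_box [([256.0, 168.0, 85.0, 97.0], 0.69), ([374.0, 184.0, 18.0, 35.0], 0.38)]
winding_key [([301.0, 215.0, 18.0, 23.0], 0.74), ([281.0, 168.0, 8.0, 18.0], 0.47)]
play_slide [([305.0, 214.0, 15.0, 21.0], 0.83)]
toy_car [([382.0, 223.0, 42.0, 37.0], 0.64), ([278.0, 165.0, 9.0, 21.0], 0.27)]
skittle [([374.0, 185.0, 21.0, 34.0], 0.71)]
yoyo [([218.0, 191.0, 24.0, 26.0], 0.96), ([301.0, 214.0, 20.0, 27.0], 0.42)]
pointer []
```

View pics/scene.png

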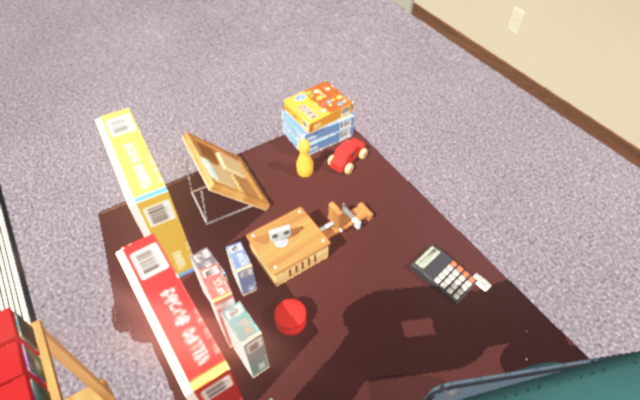

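View pics/side.png

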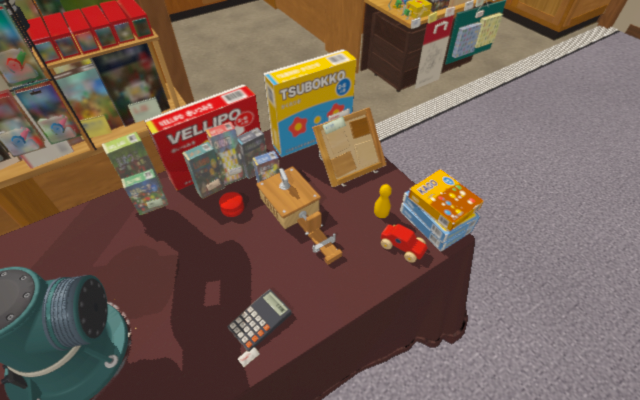

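The scene picture shows the box lid around (288,238), the key at (280,236), the slide grip at (335,215), the clip at (352,215) and the rail end at (367,212). The skittle and car lie beyond the rail, and small boxes stand left of the musical box. Next I'll get coarse positions, then look with the wrist camera from above.

Run:
```python
from h import *
S=m.camera_info('scene');D=m.camera_info('side')
k=ray(S,281,236,88); e=ray(S,367,208,18)
print('key',k,ray(D,285,180,88),'end',e,ray(D,331,254,18),'slide',ray(S,333,215,60),ray(D,312,224,60))
print('sk',ray(S,305,175,0),ray(D,382,215,0),'car',ray(S,348,160,20),'yoyo',ray(S,291,316,18),ray(D,231,205,18))
print(m.get_eef_rot(), m.camera_info('wrist'))
mid=(k+e)/2
R=m.get_eef_rot()
# camera offset in the tool
T=np.array(m.camera_info('wrist')['cam_to_world']); print(T[:3,3]-m.get_position())
for z in (380,330,280):
    t=[mid[0],mid[1],z]
    if m.inverse_kinematics(t,R) is not None:
        off=(T[:3,3]-m.get_position())[:2]; t2=[t[0]-off[0],t[1]-off[1],z]
        if m.inverse_kinematics(t2,R) is not None: t=t2
        print(t); m.move_ptp(t,R); break
im,i=snap('wrist','w1'); 
import pickle; pickle.dump(i,open('w1.pkl','wb'))
cv2.imwrite('pics/w1.png',cv2.resize(cv2.imread('pics/w1.png'),(800,500)))
```

```text
key [520.05794031 104.23255797  88.        ] [527.94473139  94.91916136  88.        ] end [ 531.17018668 -103.93904139   18.        ] [530.31040363 -96.60747356  18.        ] slide [527.30040315 -14.78013813  60.        ] [523.0818026  -30.57003067  60.        ]
sk [ 6.97059497e+02 -5.14034292e+01 -1.13686838e-13] [705.42948026 -62.83817639   0.        ] car [ 667.67560095 -149.53589426   20.        ] yoyo [405.28898344 154.16587933  18.        ] [403.75689727 154.18143272  18.        ]
[2.58011553e-05 1.37466784e-01 9.90506374e-01 7.06059597e-05] {'fovy': 58.76957794727498, 'cx': 322.15884855284486, 'cy': 201.99476442298115, 'cam_to_world': array([[ 2.73152202e-01,  9.28153276e-01,  2.52822805e-01,
         8.55936509e+01],
       [ 9.61970811e-01, -2.63598929e-01, -7.16083952e-02,
         5.46755024e+02],
       [ 1.80253991e-04,  2.62768149e-01, -9.64858988e-01,
         3.74120840e+02],
       [ 0.00000000e+00,  0.00000000e+00,  0.00000000e+00,
         1.00000000e+00]])}
[-64.21102581  17.53121622 124.04951203]
[np.float64(589.8250893019322), np.float64(-17.384457928073118), 380]
```

View pics/w1.png

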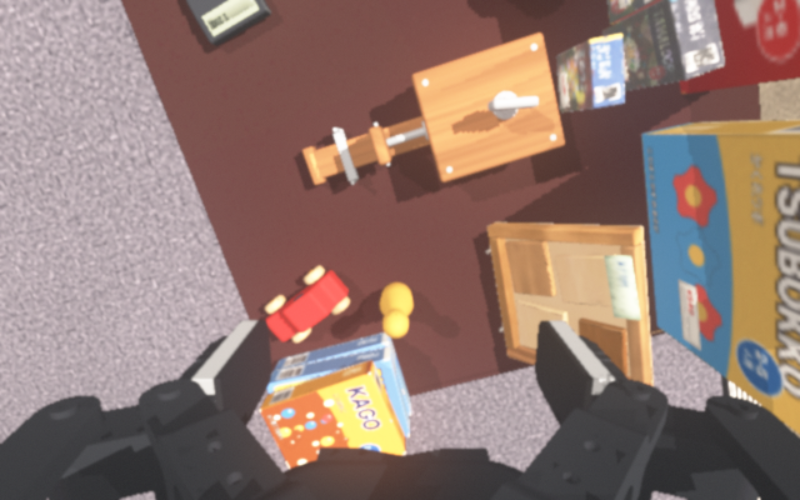

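The wrist picture (800 px wide) shows these points:
- **Lid corners:** about (414,76), (542,35), (564,143) and (444,182).
- **Key:** hub about (505,105).
- **Grip plate:** about (380,145).
- **Clip:** (338,130) to (350,182).
- **Rail end:** about (313,165).

I'll fit the box pose from these and then look closely at the key.

```bash
cat >> h.py <<'E'
def boxfit(info,corners):  # corners order: (-63,?)...
    P=np.array([ray(info,u*.8,v*.8,60)[:2] for u,v in corners]); return P
E
python3 - <<'E'
from h import *
import pickle; i=pickle.load(open('w1.pkl','rb'))
P=boxfit(i,[(414,76),(542,35),(564,143),(444,182)]); print(P, [np.linalg.norm(P[k]-P[k-3]) for k in range(4)])
c=P.mean(0); x=(P[1]+P[2]-P[0]-P[3]); yaw=np.arctan2(x[1],x[0]); 
yv=(P[0]+P[1]-P[2]-P[3]); print('c',c,'yaw x',yaw,'yaw from y',np.arctan2(yv[1],yv[0]))
e=[ray(i,u*.8,v*.8,18)[:2] for u,v in [(306,150),(315,183)]]; print('end',e)
e=(e[0]+e[1])/2; d=c-e; print('rail yaw',np.arctan2(d[1],d[0]),np.linalg.norm(d))
u=[ray(i,a*.8,b*.8,31)[:2] for a,b in [(338,130),(352,182)]]; print('clip',u,np.linalg.norm(u[0]-u[1]))
key=c+15*d/np.linalg.norm(d); print('key',key)
# yaw robot so camera is over key, pointing-down, at TCP height 300
R=m.get_eef_rot()
tcp=m.get_position(); T=np.array(m.camera_info('wrist')['cam_to_world']); fwd=T[:3,3]+T[:3,2]*(T[2,3]-90)/-T[2,2]-tcp
for z in (230,260,200,290):
    tt=m.get_position()
    # ray offset of optical axis at key height
    h=z+124-90; off=(T[:3,3]-tcp)[:2]+T[:2,2]*h/-T[2,2]
    t=[key[0]-off[0],key[1]-off[1],z]
    if m.inverse_kinematics(t,R) is not None: m.move_ptp(t,R); print(t); break
im,i=snap('wrist','w2'); pickle.dump(i,open('w2.pkl','wb'))
cv2.imwrite('pics/w2.png',cv2.resize(cv2.imread('pics/w2.png'),(800,500)))
print(m.get_q(),i['cam_to_world'])
E
```

```text
[[480.07972706  25.01637113]
 [478.06348114 146.98200353]
 [578.33502351 149.09452945]
 [583.13163291  27.57963198]] [np.float64(121.9822968078205), np.float64(100.2937933060095), np.float64(121.60952992434457), np.float64(103.08377954589729)]
c [529.90246616  87.16813402] yaw x 1.59877013701956 yaw from y -3.118599915597465
end [array([ 515.68470852, -103.22965637]), array([ 551.49227066, -105.24336098])]
rail yaw 1.59005170019836 191.440131675568
clip [array([505.91334096, -62.2781864 ]), array([560.43871916, -64.38389824])] 54.56602322597192
key [529.6136534  102.16535334]
[np.float64(524.6665294973143), np.float64(104.20496436769994), 230]
[ 8.90111282e-02  5.80771327e-02  1.43719876e+00 -1.26253192e-04
  1.64238564e+00 -1.20698848e+00] [[ 2.71402411e-01  9.27924927e-01  2.55530941e-01  4.61016620e+02]
 [ 9.62465642e-01 -2.61879302e-01 -7.12679392e-02  1.21494864e+02]
 [ 7.86967181e-04  2.65282042e-01 -9.64170534e-01  3.55298912e+02]
 [ 0.00000000e+00  0.00000000e+00  0.00000000e+00  1.00000000e+00]]
```

View pics/w2.png

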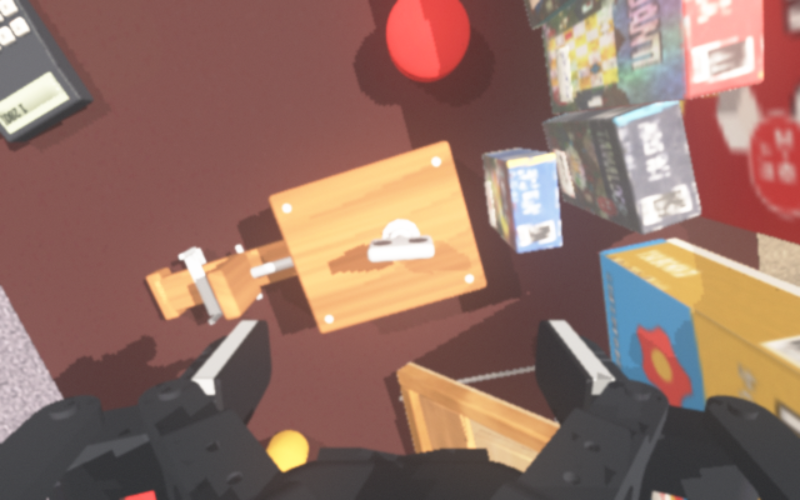

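The close wrist picture shows lid corners at (271,197), (447,142), (486,287) and (324,332). The bow top runs from (369,251) to (433,245), and the blue box stands near the +y end of the lid.

Run:
```python
from h import *
import pickle; i=pickle.load(open('w2.pkl','rb'))
P=boxfit(i,[(271,197),(447,142),(486,287),(324,332)]); print(P, [np.linalg.norm(P[k]-P[k-3]) for k in range(4)])
c=P.mean(0); x=(P[1]+P[2]-P[0]-P[3]); yaw=np.arctan2(x[1],x[0]); y=P[0]+P[1]-P[2]-P[3]; print(c,yaw,np.arctan2(y[1],y[0])+np.pi)
print('key expected',c+15*np.array([np.cos(yaw),np.sin(yaw)]))
k=[ray(i,u*.8,v*.8,102)[:2] for u,v in [(369,249),(433,244),(369,242),(433,237)]]; print('bow top',k,k[1]-k[0],np.mean(k,0),np.arctan2(*(k[1]-k[0])[::-1]))
im=cv2.cvtColor(cv2.imread('pics/w2.png'),cv2.COLOR_BGR2GRAY)
print('blue box top z~80',[ray(i,u*.8,v*.8,z)[:2].round() for z in (40,80) for u,v in [(486,152),(500,160),(562,247)]])
# triangulate easel top & blue box using w1,w2
i1=pickle.load(open('w1.pkl','rb'))
def tri(a,b):
    A=[];B=[]
    for inf,(u,v) in ((i1,a),(i,b)):
        p0=ray(inf,u*.8,v*.8,0);p1=ray(inf,u*.8,v*.8,100);d=(p1-p0)/100
        A+=[[1,0,-d[0]],[0,1,-d[1]]];B+=[p0[0],p0[1]]
    return np.linalg.lstsq(np.array(A),np.array(B),rcond=None)[:2]
print('easel L',tri((490,225),(404,365)),'blue',tri((591,38),(522,152)),tri((624,104),(562,247)))
big=cv2.imread('pics/w2.png')
cv2.imwrite('pics/crop.png',cv2.resize(big[180:290,330:470],None,fx=5,fy=5,interpolation=cv2.INTER_CUBIC))
```

```text
[[478.49090184  25.57013613]
 [475.82783793 147.28120206]
 [579.517292   149.34370948]
 [581.35195039  28.47941175]] [np.float64(121.74019663838568), np.float64(103.70996491300387), np.float64(120.87822152462999), np.float64(102.90218264917135)]
[528.79699554  87.66861485] 1.5893357486374748 0.024065897259997637
key expected [528.51892014 102.6660371 ]
bow top [array([520.68433764,  84.20357764]), array([528.00146407, 121.34690515]), array([516.60851831,  85.4420032 ]), array([523.90623688, 122.42206067])] [ 7.31712643 37.14332751] [522.30013922 103.35363666] 1.3762898668606893
blue box top z~80 [array([491., 173.]), array([499., 182.]), array([572., 212.]), array([487., 167.]), array([494., 174.]), array([558., 200.])]
easel L (array([651.40159143,  69.16102396,   7.69378432]), array([0.03035802])) blue (array([493.97067723, 191.52456792,  58.91656917]), array([7.17902793])) (array([556.54347399, 199.02623879,  84.46028132]), array([0.04819928]))
```

View pics/crop.png

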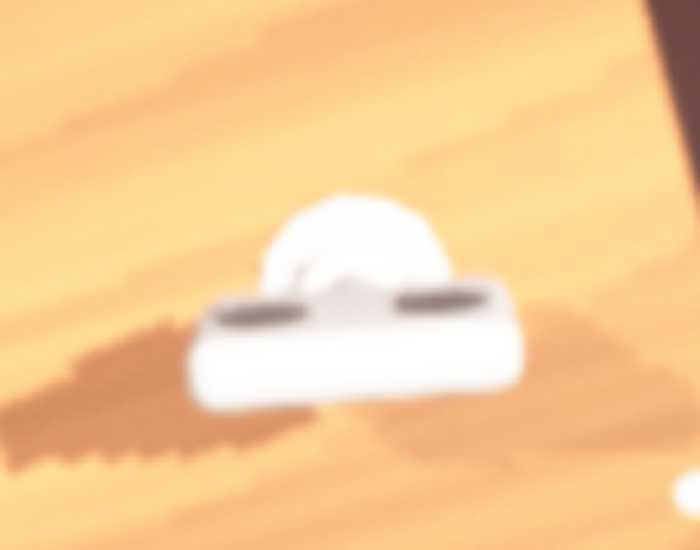

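The bow's top face midline runs from (370,255.4) to (433.5,251.4) in the 800 px frame. That puts the axis at about (528.5,103), which matches the lid fit. Now I'll grasp.

```bash
cat >> h.py <<'E'
from scipy.spatial.transform import Rotation as Ro
def down(a):
    q=Ro.from_matrix(np.array([[np.cos(a),np.sin(a),0],[np.sin(a),-np.cos(a),0],[0,0,-1]]).astype(float)).as_quat(); return q[[3,0,1,2]]
E
python3 - <<'E'
from h import *
import pickle; i=pickle.load(open('w2.pkl','rb'))
A,B=[ray(i,u*.8,v*.8,102)[:2] for u,v in [(370,255.4),(433.5,251.4)]]
d=B-A; a=np.arctan2(d[1],d[0]); c=(A+B)/2; print(c,a,np.linalg.norm(d))
key=(c+[528.5,102.7])/2
for k in (-1,0,1): 
    q=m.inverse_kinematics([*key,91],down(a+k*np.pi)); print(k,q)
print(m.get_time())
np.save('key.npy',[*key,a])
E
```

```text
[528.52621795 102.05855895] 1.3610035599761166 37.678556081126736
-1 None
0 [ 8.60089537e-02  1.47983717e-01  1.62623112e+00 -4.44089210e-16
  1.36737782e+00  2.95801721e-01]
1 None
4.2583
```

```bash
cat >> h.py <<'E'
def turn(to,step=0.2,stop=None):
    q=np.array(m.get_q()); m0=m.get_moment()[2]
    while q[5]<to-1e-6:
        q[5]=min(q[5]+step,to); m.move_joints(q.tolist())
        mz=m.get_moment()[2]; print(round(q[5],2),round(m.get_q()[5],3),'mz',round(mz,3),'gap',round(m.get_finger_gap(),1))
        if stop and abs(mz)>stop: break
E
python3 - <<'E'
from h import *
x,y,a=np.load('key.npy'); R=down(a)
m.move_ptp([x,y,160],R); m.line_to([x,y,91])
print(m.get_force()); m.grab(40); print(m.get_finger_gap(),m.get_gripper_force(),m.get_force(),m.get_moment())
turn(2.5,0.55)
print(m.get_time(),m.get_force())
E
```

```text
[-0.66294319 -0.03770553 -0.0886354 ]
8.32914556863404 42.06282913684845 [-0.80943405 -0.85183592  0.65238866] [-0.04880565 -0.01045301  0.06751721]
0.85 0.844 mz -0.024 gap 8.4
1.4 1.393 mz -0.036 gap 8.0
1.95 1.943 mz -0.058 gap 8.4
2.5 2.493 mz 0.0 gap 8.4
2.5 2.497 mz 0.091 gap 8.4
9.5083 [ 3.4019527  -4.61682355 -1.19343192]
```

Run:
```python
from h import *
x,y,a=np.load('key.npy')
m.let_go(); p=m.get_position(); m.line_to([p[0],p[1],135])
q=np.array(m.get_q()); q[5]-=np.pi; m.move_joints(q.tolist())
im,i=snap('wrist','w3')
m.line_to([x,y,91]); m.grab(40); print(m.get_finger_gap(),m.get_force(),m.get_moment())
turn(0.2,0.3); turn(0.9,0.1,0.6)
print(m.get_time(),m.get_force())
```

```text
8.35085666333119 [-2.28731762 -1.80483421  2.78233774] [-0.16114688  0.24000273  0.08412606]
-0.34 -0.344 mz -0.038 gap 8.3
-0.04 -0.046 mz -0.054 gap 8.3
0.2 0.195 mz -0.07 gap 8.5
0.3 0.29 mz -0.025 gap 8.4
0.4 0.388 mz 1.113 gap 8.5
16.125 [ 1.05104831 -0.27002115  0.41518797]
```

Run:
```python
from h import *
import pickle
m.let_go(); m.pause(0.3); p=m.get_position(); m.line_to([p[0],p[1],160])
R=down(np.pi)
# camera at +x tool 66 -> world -x; looks toward +x
tgt=np.array([532,-40.,28])
h=180+124-28
t=[tgt[0]+66.5-h*0.265/0.9645,tgt[1],180]; print(t,m.inverse_kinematics(t,R))
m.move_ptp(t,R)
im,i=snap('wrist','w4'); pickle.dump(i,open('w4.pkl','wb'))
pts={'c':(529,87.5),}
u,v=proj(i,tgt); print(u,v); u,v=int(u),int(v)
b=cv2.imread('pics/w4.png'); x0=max(u-110,0);y0=max(v-80,0); print('crop',x0,y0)
cv2.imwrite('pics/w4c.png',cv2.resize(b[y0:y0+150,x0:x0+200],None,fx=4,fy=4,interpolation=cv2.INTER_CUBIC))
for c in('scene','side'): snap(c,c+'2')
print(m.get_time())
```

```text
[np.float64(522.6679626749611), np.float64(-40.0), 180] [-1.84567259e-01  5.43459770e-02  1.54482076e+00 -4.44089210e-16
  1.54242592e+00 -1.75536359e+00]
322.63023925230107 203.52938236973125
crop 212 123
19.7667
```

View pics/w4c.png

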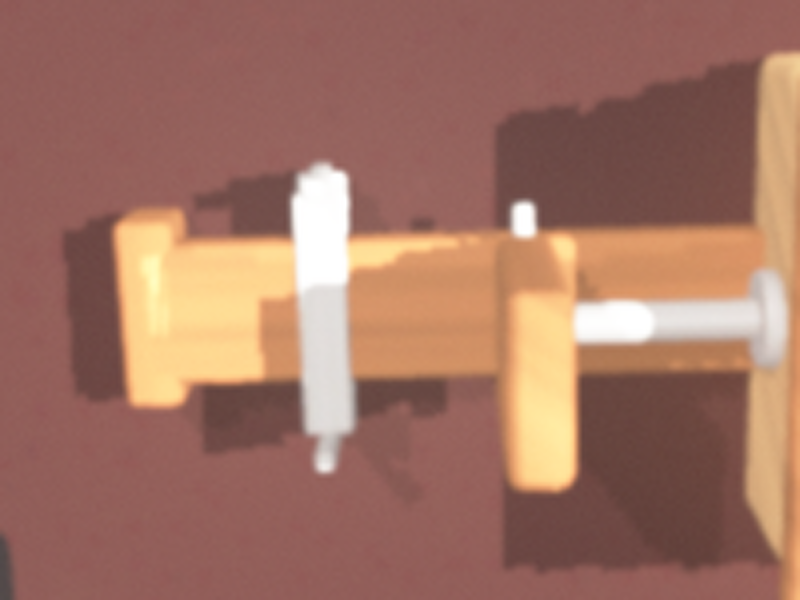

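View pics/w4.png

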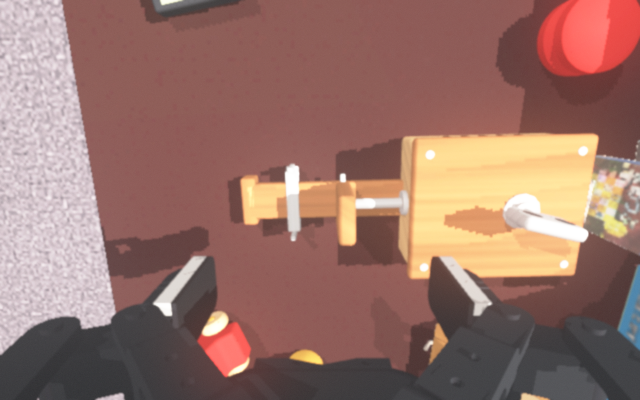

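The crop shows:
- **Upright tops:** about (322,170) and (325,466).
- **Pointer's near end:** (523,216).
- **Grip plate top:** about (543,390).

The key is free and reads as turned past its start angle by just over half a turn.

Run:
```python
from h import *
import pickle; i=pickle.load(open('w4.pkl','rb'))
g=lambda u,v,z: ray(i,212+u/4,123+v/4,z)[:2]
u1,u2=g(322,170,31),g(325,464,31); pt=g(523,208,25); mk=(u1+u2)/2
print('up',u1,u2,np.linalg.norm(u1-u2),'mark',mk,'pt near top edge',pt)
pl=[g(a,b,76) for a,b in [(510,292),(575,292),(515,488),(576,485)]]; print('plate',pl,np.mean(pl,0))
P=np.array([ray(i,u,v,60)[:2] for u,v in [(403,137),(595,135),(576,276),(412,277)]]); print('lid',P,P.mean(0))
x=(P[1]+P[2]-P[0]-P[3]);y=P[0]+P[1]-P[2]-P[3];print(np.arctan2(x[1],x[0]),np.arctan2(y[1],y[0])+np.pi)
for yaw in (1.58,1.59,1.60):
    d=-np.array([np.cos(yaw),np.sin(yaw)]); print(yaw,'pull',(mk-pt)@d,'origin->mark',(mk-[529,87.5])@d,'->pt',(pt-[529,87.5])@d)
# key end: bow direction
b=[ray(i,u,v,102)[:2] for u,v in [(528,217),(585,234)]]; print('bow',b,np.arctan2(*(b[1]-b[0])[::-1]))
```

```text
up [500.61926356 -63.29853811] [561.26440935 -64.07205094] 60.65007856224508 mark [530.94183645 -63.68529453] pt near top edge [509.27300419 -23.95541545]
plate [array([513.59652729, -28.91311017]), array([513.60819443, -18.1702064 ]), array([548.30373534, -27.64561115]), array([547.76416137, -17.18660603])] [530.81815461 -22.97888344]
lid [[476.48659876  14.41058123]
 [475.28498301 144.1969284 ]
 [580.02953475 150.85290865]
 [580.71308519  27.30757866]] [528.12855043  84.19199924]
1.5782376836154228 0.09329624793637592
1.58 pull 39.927626410753604 origin->mark 151.19676307605326 ->pt 111.26913666529968
1.59 pull 40.13864908420795 origin->mark 151.1947063472663 ->pt 111.05605726305836
1.6 pull 40.34565792620264 origin->mark 151.17753027383978 ->pt 110.83187234763716
bow [array([520.02095416,  82.12215504]), array([530.80866245, 118.12997838])] 1.2797125490847578
```

Run:
```python
from h import *
R=down(1.585); x,y=530.8,-22.9
m.move_ptp([x,y,130],R); m.line_to([x,y,60]); m.grab(70)
print(m.get_finger_gap(),m.get_force(),m.get_position())
d=-np.array([np.cos(1.585),np.sin(1.585)])
for s in (20,40):
    m.line_to([*(np.array([x,y])+d*s),60],feed=40); print(s,m.get_finger_gap(),m.get_force(),m.get_position(),m.get_gripper_force())
m.pause(0.3)
S=m.camera_info('scene');D=m.camera_info('side')
out=[]
for c,I in(('scene',S),('side',D)):
    snap(c,c+'3'); u,v=map(int,proj(I,[531,-63,25])); b=cv2.imread(f'pics/{c}3.png')[v-35:v+35,u-45:u+45]; out.append(cv2.resize(b,(400,311),interpolation=cv2.INTER_CUBIC))
snap('wrist','w5')
b=cv2.imread('pics/w5.png'); cv2.imwrite('pics/fin.png',np.vstack([np.hstack(out),cv2.resize(b,(800,500))[220:500]])[:600])
print(m.get_time())
```

```text
34.91884355523142 [ 0.64992814 -0.04493049  3.63566504] [531.65988887 -22.96147519  61.16281618]
20 35.020890760615956 [1.23667583 4.12187155 5.33260946] [532.10584812 -41.63336995  61.16625951] 71.49238228797913
40 34.676210872772764 [2.0939312  6.02843217 5.4252876 ] [532.56412723 -60.93760191  61.16732677] 71.4989447593689
24.0667
```

View pics/fin.png

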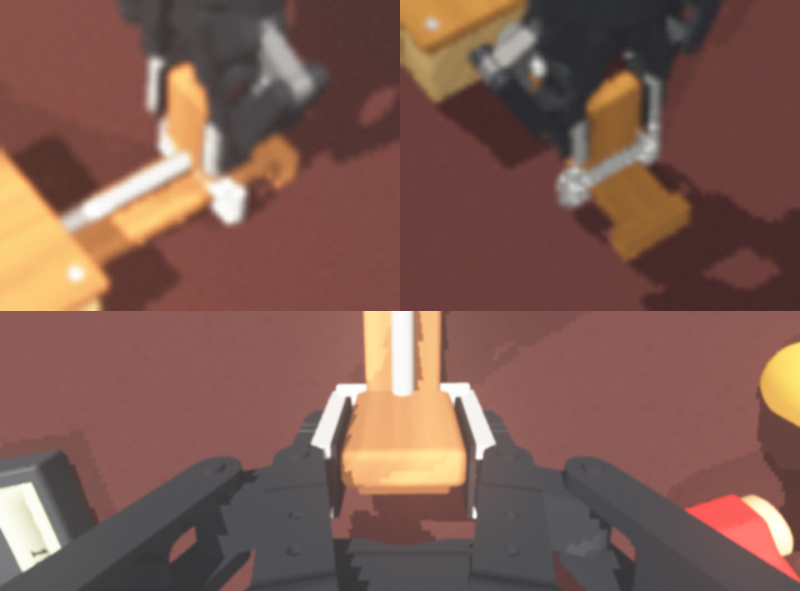

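The slide is held. In the wrist view, its top face spans rows about 452–487 of the composite, between columns 345 and 465. The side and scene crops show the pointer at the clip. I'll check the plate position numerically.

Run:
```python
from h import *
i=m.camera_info('wrist'); r=lambda u,v,z: ray(i,u*.8,(v-91)*.8,z)
print(r(344,453,76),r(466,453,76),r(346,487,76),r(464,487,76))
for yc in (-58,-61,-63.7,-66): print(yc,[(proj(i,[532,yc+s,76])/.8+[0,91]).round(1).tolist() for s in (6,-6)], 'rod joint',(proj(i,[532,yc+6,34])/.8+[0,91]).round())
b=cv2.imread('pics/w5.png'); c=cv2.resize(b[215:330,240:400],None,fx=5,fy=5,interpolation=cv2.INTER_CUBIC); cv2.imwrite('pics/w5c.png',c)
print(m.get_position())
```

```text
[516.0906355  -55.91953312  76.        ] [549.44078845 -55.51126866  76.        ] [516.43424618 -66.44850528  76.        ] [549.41664517 -66.0539046   76.        ]
-58 [[402.4, 440.6], [401.8, 479.8]] rod joint [402. 386.]
-61 [[402.3, 450.6], [401.7, 489.3]] rod joint [402. 394.]
-63.7 [[402.1, 459.5], [401.6, 497.8]] rod joint [402. 401.]
-66 [[402.0, 467.0], [401.4, 504.9]] rod joint [402. 407.]
[532.57198615 -60.78600237  61.18528522]
```

View pics/w5c.png

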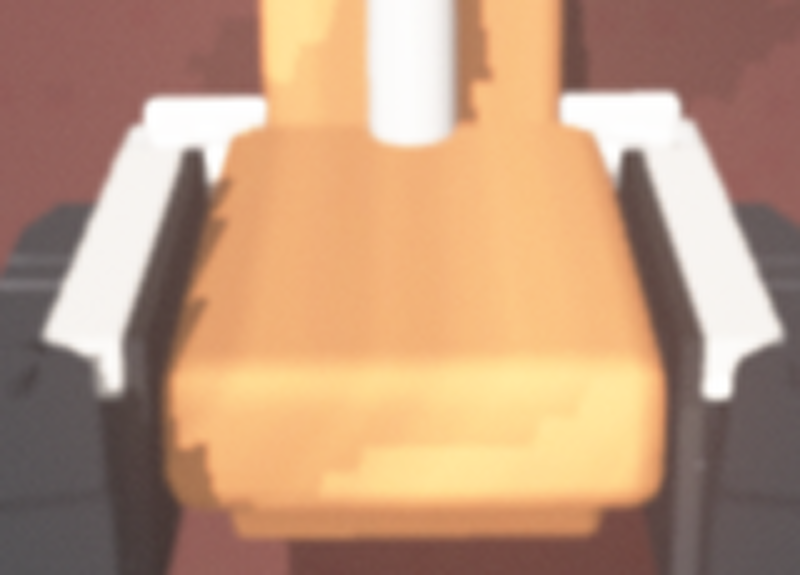

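The plate sits at y ≈ -60.5 with no slip in the grip, about 2.3 mm short of the mark (the arm yields to the spring). I'll pull the remainder and hand in.

Run:
```python
from h import *
x,y=530.8,-22.9; d=-np.array([np.cos(1.585),np.sin(1.585)])
m.line_to([*(np.array([x,y])+d*42.5),60],feed=20); m.pause(0.8)
print(m.get_position(),m.get_force(),m.get_finger_gap(),m.get_gripper_force(),m.get_time())
i=m.camera_info('side')
print(m.job_done())
```

```text
[532.61696556 -63.20791498  61.15607961] [2.46349992 7.07692461 6.57790651] 34.80781355989627 71.52302026748657 25.1417
the job is handed in; nothing more can be done
None
```

I wound the key to its stop and let go, then pulled the slide out about 40 mm to the mark and handed in at about 25 s still gripping it. By my measurements the pointer is within about 1 mm of the mark, and the judge returned no verdict.

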